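# Empty the specimen tray into the discard hopper and hold its spring gate open

## Task

Pick up the steel tray by its bar, tip all four spent specimen mounts into the discard hopper while its gate stays shut, and stand the empty tray upright on the bench again. Then swing the hopper's spring-loaded gate arm round by its handle post, all the way to its stop, so that the mounts slide into the bin below, and finish while still holding the arm against the stop: do not let go. Leave everything else on the bench where it is.

Things in the scene. Friction and masses are not known exactly. Their poses are not given: they have to be found in the camera images.
- tray: Steel tray with the mounts, 0.25-0.42 kg. Origin: centre of underside, z up. 86 mm wide along x; walls 30 mm high, 4 mm thick. Floor 4 mm thick, y -50 to +50 mm; back wall at y = +52 mm; at the -y end, no wall: the floor slopes up at 18 degrees to an open pouring lip at y = -85, z = 15 mm. Tip it 45 to 50 degrees, -y end down, and the mounts slide out over the lip. A black bar bridges it along x.
- tray_bar (a point): Centre of the tray's carrying bar: 62.5 mm above the tray's underside, midway along it. The bar is 86 mm long (along the tray's x), 12 mm thick (along the tray's y), 25 mm tall (50 to 75 mm above the underside); free below and beside it, over the mounts. Grip it across its 12 mm.
- hopper: Fixed hopper on legs, white. Origin: on the bench, z up. Open on top, inside x = -60 to +60, y = -100 to +70 mm; level rim 199 mm above the bench; 5 mm walls. Floor: a smooth chute falling to -y at 32 degrees, z = 176 mm at y = +70, 70 mm at y = -100, where the gate blade shuts the open end. Pour with the tray's lip just above the rim, over y = 0 to +50 mm, tray's y along the hopper's y.
- gate (a joint): Spring gate's angle, rad: 0 shut (start), 1.40 at the open stop; opens clockwise seen from above about an upright pivot. A steel blade across the chute's end (z 74 to 152 mm) and, on the pivot's other side, an arm with the handle post. Its spring shuts it: at the post 3 N to start, 8 N at the stop; it snaps shut when let go.
- gate_post (a point): Point on the axis of the black handle post at the gate arm's end, 185 mm above the bench. Post round, upright, 14 mm in diameter, from 149 mm (top of the arm) to 209 mm above the bench, 85 mm from the pivot. Gate shut: at x = -148, y = -165 mm in the hopper's frame; at the open stop x = -158, y = -56 mm.
- gate_pivot (a point): Point on the gate's upright pivot axis, fixed on the hopper at x = -88, y = -105 mm of its frame, 185 mm above the bench.
- bin: Fixed grey scrap bin below the chute's end, open on top: 200 mm along x, 210 mm along y, 58 mm high, walls 4 mm. Origin: centre of its underside, on the bench, 180 mm from the hopper's origin towards the hopper's -y; axes as the hopper's.
- mount0: One of the four spent specimen mounts: a black resin cylinder 28 mm in diameter, 20 mm high, 20 g, polished and slippery (friction about 0.2). Origin: centre of its underside. Starts upright in the tray.
- mount1: One of the four spent specimen mounts: a black resin cylinder 28 mm in diameter, 20 mm high, 20 g, polished and slippery (friction about 0.2). Origin: centre of its underside. Starts upright in the tray.
- mount2: One of the four spent specimen mounts: a black resin cylinder 28 mm in diameter, 20 mm high, 20 g, polished and slippery (friction about 0.2). Origin: centre of its underside. Starts upright in the tray.
- mount3: One of the four spent specimen mounts: a black resin cylinder 28 mm in diameter, 20 mm high, 20 g, polished and slippery (friction about 0.2). Origin: centre of its underside. Starts upright in the tray.
- objective: Bystander: microscope objective lens, bare metal, 36 mm diameter, 50 mm high, standing. Origin: underside centre.
- eyepiece: Bystander: black eyepiece, 36 mm diameter at the top, 44 mm high, standing. Origin: underside centre.
- oil_bottle: Bystander: small amber bottle with white cap, 36 mm diameter, 75 mm high. Origin: underside centre.
- beaker: Bystander: small clear glass cup, 64 mm diameter, 70 mm high. Origin: underside centre.
- slide_box: Bystander: flat white box, 100 x 85 x 34 mm. Origin: underside centre.
- dish: Bystander: shallow clear glass dish, 90 mm diameter, 18 mm high. Origin: underside centre.
- screwdriver: Bystander: screwdriver lying on the bench, 150 mm long. Origin: underside, middle of the tool.

How it is judged (in metres and radians):
On the way, in this order (a step that is already met when the one before it is completed fails the run):
1. the tray is tipped over the hopper (angle between tray's own z axis and vertical above 0.4 rad and height (world z) of tray above 0.1 m and horizontal distance between tray and hopper below 0.2 m).
2. all four mounts lie in the hopper behind the shut gate (value of joint gate below 0.15 rad and x of mount0 in the frame of hopper between -0.06 and 0.06 m and y of mount0 in the frame of hopper between -0.115 and 0.07 m and z of mount0 in the frame of hopper between 0.06 and 0.195 m and x of mount1 in the frame of hopper between -0.06 and 0.06 m and y of mount1 in the frame of hopper between -0.115 and 0.07 m and z of mount1 in the frame of hopper between 0.06 and 0.195 m and x of mount2 in the frame of hopper between -0.06 and 0.06 m and y of mount2 in the frame of hopper between -0.115 and 0.07 m and z of mount2 in the frame of hopper between 0.06 and 0.195 m and x of mount3 in the frame of hopper between -0.06 and 0.06 m and y of mount3 in the frame of hopper between -0.115 and 0.07 m and z of mount3 in the frame of hopper between 0.06 and 0.195 m), for 0.2 s.
3. the tray stands upright on the bench, released, with the gate still shut (height (world z) of tray between -0.004 and 0.006 m and angle between tray's own z axis and vertical below 0.06 rad and contact force between the fingers and tray below 0.1 N and linear speed of tray below 0.03 m/s and value of joint gate below 0.15 rad), for 0.2 s.
At the end, for the whole second after the job is handed in: Gate within 0.07 rad of its open stop, held there by the fingers with over 2 N and not by the tray; all four mounts in the bin, below its rim; the tray upright on the bench (tilt under 0.06 rad, underside within 6 mm), at rest and not held (value of joint gate above 1.33 rad and contact force between the fingers and gate above 2 N and contact force between tray and gate below 0.1 N and x of mount0 in the frame of bin between -0.1 and 0.1 m and y of mount0 in the frame of bin between -0.105 and 0.105 m and z of mount0 in the frame of bin between -0.01 and 0.055 m and x of mount1 in the frame of bin between -0.1 and 0.1 m and y of mount1 in the frame of bin between -0.105 and 0.105 m and z of mount1 in the frame of bin between -0.01 and 0.055 m and x of mount2 in the frame of bin between -0.1 and 0.1 m and y of mount2 in the frame of bin between -0.105 and 0.105 m and z of mount2 in the frame of bin between -0.01 and 0.055 m and x of mount3 in the frame of bin between -0.1 and 0.1 m and y of mount3 in the frame of bin between -0.105 and 0.105 m and z of mount3 in the frame of bin between -0.01 and 0.055 m and height (world z) of tray between -0.004 and 0.006 m and angle between tray's own z axis and vertical below 0.06 rad and contact force between the fingers and tray below 0.1 N and linear speed of tray below 0.03 m/s); the arm keeps its last pose, push and grip.
It fails at once if a bystander is moved more than 30 mm (distance of any of objective, eyepiece, oil_bottle, beaker, slide_box, dish, screwdriver from where it was at the start of the episode above 0.03 m).
It also fails if it takes over 72 s, if anything falls off the work surface, if the arm or the gripper's body presses on something with over 40 N, if the wrist force passes 120 N, or if a joint passes its speed limit or range.

## Robot

A 6-joint arm with a two-finger parallel gripper is mounted at the origin on the work surface. World frame = base frame: x ahead of the robot, y to its left, z up, the work surface at z = 0. Lengths are in mm, angles in rad, forces in N, time in s.
With the tool pointing down it reaches from about 425 to 1125 mm from the base axis. Payload 14.9 kg.
Tool frame: the origin (TCP) lies midway between the tips of the shut fingers; the grasp point (between the pads) lies env.pinch_z behind it (env.pinch_z is the distance from the TCP to the grasp point, in mm); z points along the fingers, y is the direction in which the jaws open and shut (so a half turn about z gives the same grasp; the last joint's range is limited). The gripper opens to 91 mm and grips with 3 to 60 N. Pads are 32 mm wide; open, the fingers measure 118 mm over their backs; the gripper's body (76 mm by 178 mm) begins 60 mm behind the grasp point.
Start: joints at [-1.373, 0.379, 1.734, -0, 1.028, -0.033], TCP at [160.124, -681.453, 213.932] pointing down, gripper open.
Joint ranges: [-2.77, 2.77], [-0.74, 2.19], [0, 2.66], [-1.06, 4.2], [0.31, 2.87], [-3.08, 3.08]. Speed limits (rad/s): [1.89, 1.89, 2.39, 3.14, 3.14, 3.14].

## Interface

Orientations are given as a unit quaternion [w, x, y, z].
In Python, from station import env gives the robot as it stands.
- The arm moves only by the tool step_arm, never from a script. Its argument "deltas" is a list that holds one entry, the list of rows, each a list of 6 numbers: the shift along the tool's x, y, z in m, then the turn, a rotation vector about the tool's x, y, z in rad. A call has 1 to 10 rows; each row shifts and turns the commanded pose from where the row before left it, along the tool's axes as they then stand; what a row does not reach is not made up. A row lasts 1/12 s, in which the tool goes at most 41.7 mm and 7.16 degrees, less where a joint would pass 70% of its speed; a pose out of reach is approached as far as the arm can. A call is refused whole if a number of a shift passes 0.0417 or a number of a turn 0.125, either way. A call with a gripper value outside its range is refused whole. "fingers" is the finger opening in m, from 0 to 0.0912, set as the call begins (left out, the last holds). The fingers move at their own pace and stop on an object; the grip force is fixed at half the most. Time passes only in rows, so rows that do not move let the fingers close. It gives the time, the measured TCP pose, the force and the opening at its end, in the units of the state.
- env.get_obs(): the state, without advancing time (a new reading comes with each control period).
- env.capture(name): name is "scene" or "top" or "wrist"; returns the picture (420x560x3 uint8, blue, green, red); there is no depth.
- env.camera_model(name): a dict with "K" (3x3 intrinsics, pixels), "position" and "orientation" of the camera in the world; the wrist camera has in their place "hand_eye" (4x4, takes a point from camera to tool coordinates, whose origin is the TCP and whose axes are the flange's). Camera axes: x right, y up, looking along -z (the intrinsics and any distortion apply to the point x, -y, -z); pixel columns grow to the right and rows downward; lengths in mm; the calibration is good to about 2 mm. A picture is of the moment at which its call begins: read the wrist's pose just before it. camera_model takes no time and is no camera call.
- env.hand_in(): hands the job in, once; it reports no verdict.
The state is a dict: "clock": time; "joints": joint angles; "joint_velocities": joint speeds; "tau": joint torques, N m; "eef_pos": TCP position; "orientation": TCP orientation; "ft_force": force on the tool from outside, world axes, zero at the start; "torque": the same for the moment, N m; "width": finger opening in mm.
Only numpy, scipy, OpenCV 4.12 (cv2) and the standard library are available. Lean on these libraries where they do the work, as an engineer would, in place of code of your own. Each camera call takes 0.05 s, during which the arm holds its last target. There are 200 camera calls.

## Working session

There is one attempt and no reset: what is moved stays moved. The work goes in short steps, Python scripts to look and compute and a tool call to move; the robot and the scene stay as the last step left them, time stands still between calls to the robot, and variables do not carry over. Pictures are saved under pics/ and viewed, about 8 in all and at most 12, crops included, and the job is handed in when it is done.

Besides the shell and the picture viewer there is one more tool, called as name([rows], argument=value, ...), one row to a line, values as JSON. step_arm: Moves the arm, as the interface text tells. Its arguments: {"type":"object","properties":{"deltas":{"type":"array","items":{"type":"array","items":{"type":"array","items":{"type":"number"}}}},"fingers":{"type":"number"}},"required":["deltas"]}

```bash
ls; mkdir -p pics; python3 - <<'E'
from station import env
import cv2,numpy as np
o=env.get_obs();print(o, env.pinch_z)
for n in("scene","top"):
    im=env.capture(n);cv2.imwrite(f"pics/{n}0.png",im);print(n,env.camera_model(n))
print(env.camera_model("wrist"))
E
```

```text
pics
{'clock': 0.0, 'joints': array([-1.37332747e+00,  3.79448217e-01,  1.73475631e+00,  2.01611669e-05,
        1.02848303e+00, -3.33275406e-02]), 'joint_velocities': array([ 0.0009494 , -0.00057922, -0.00010798,  0.00068013, -0.00173245,
       -0.00071635]), 'tau': array([-4.91884828e-03, -7.63723326e+01, -4.34376383e+01,  6.48710341e-02,
        4.22952406e-02, -1.19769047e-04]), 'eef_pos': array([ 160.03216654, -681.0686853 ,  213.27264218]), 'orientation': array([-5.46315716e-04,  9.93349464e-01,  1.15137057e-01, -3.62769365e-05]), 'ft_force': array([-0.88693386, -0.51077357,  0.08493347]), 'torque': array([-0.01995533,  0.05868863, -0.02671879]), 'width': 91.41668468591313} 18.8
scene {'K': array([[540.04876219,   0.        , 284.92912216],
       [  0.        , 540.04876219, 211.97138491],
       [  0.        ,   0.        ,   1.        ]]), 'position': array([1394.0588841 ,  211.20370937, 1220.86919769]), 'orientation': array([0.57345542, 0.19182879, 0.2617572 , 0.75221923])}
top {'K': array([[431.1038897 ,   0.        , 279.01903299],
       [  0.        , 431.1038897 , 215.32191962],
       [  0.        ,   0.        ,   1.        ]]), 'position': array([ 484.17488471,  -27.91560229, 1167.31333243]), 'orientation': array([ 0.70665666,  0.01827386, -0.03872382, -0.70625979])}
{'K': array([[316.96253108,   0.        , 279.86843203],
       [  0.        , 316.96253108, 204.75597745],
       [  0.        ,   0.        ,   1.        ]]), 'hand_eye': array([[-8.76653741e-04,  9.62526941e-01,  2.71184659e-01,
         7.62020557e+01],
       [ 9.99999543e-01,  9.47534131e-04, -1.30441703e-04,
        -1.42100122e+00],
       [-3.82510373e-04,  2.71184421e-01, -9.62527331e-01,
        -1.70352000e+02],
       [ 0.00000000e+00,  0.00000000e+00,  0.00000000e+00,
         1.00000000e+00]])}
```

View pics/scene0.png

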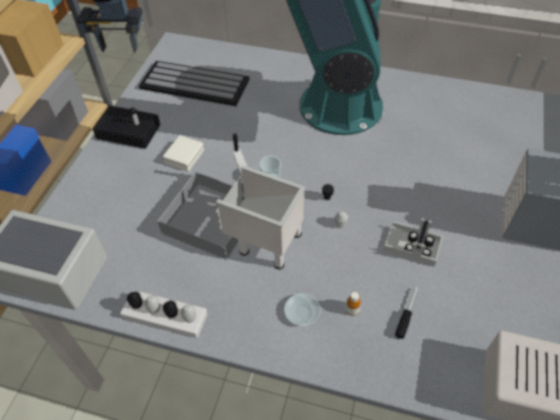

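View pics/top0.png

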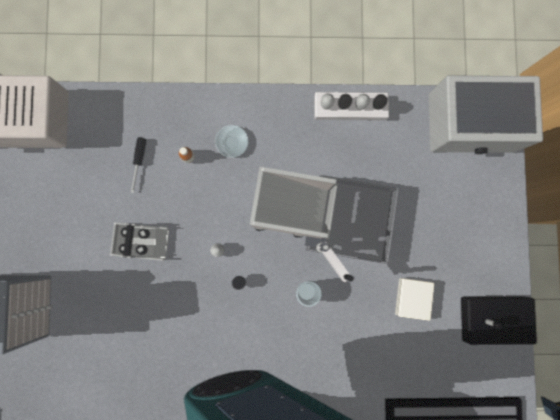

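Top view: the tray is around (141,241) with its bar at about (127,240). The hopper spans (252-335,168-236), the bin is to its right, and the gate post is at (349,277). I'll enlarge both areas.

```bash
python3 - <<'E'
import cv2,numpy as np
im=cv2.imread("pics/top0.png")
a=cv2.resize(im[205:280,95:185],None,fx=4.4,fy=4.4,interpolation=cv2.INTER_CUBIC)
b=cv2.resize(im[155:305,240:410],None,fx=4,fy=4,interpolation=cv2.INTER_CUBIC)
a=cv2.resize(im[205:280,100:180],(640,600),interpolation=cv2.INTER_CUBIC)
b=cv2.resize(im[155:305,240:420],(720,600),interpolation=cv2.INTER_CUBIC)
cv2.imwrite("pics/a.png",a);cv2.imwrite("pics/b.png",b)
E
```

```text
(no output)
```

View pics/a.png

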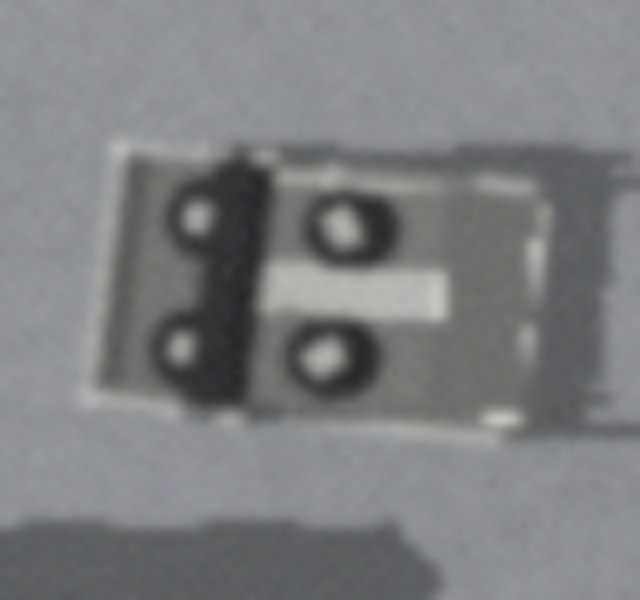

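View pics/b.png

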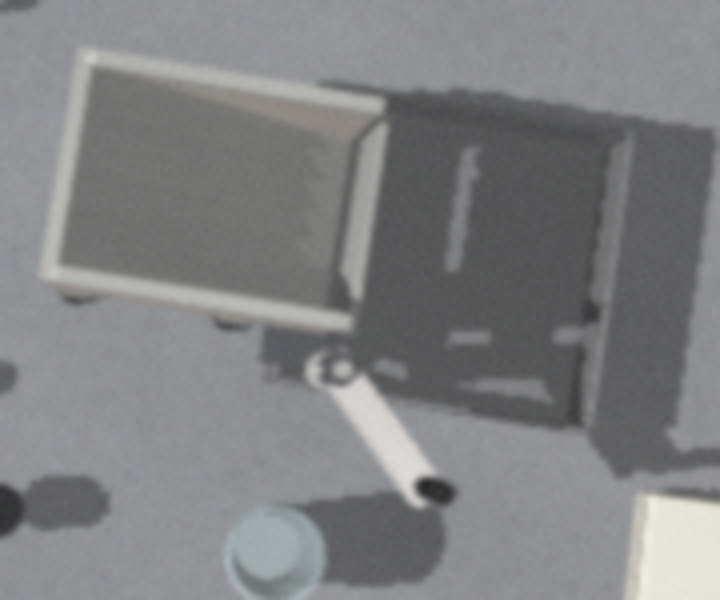

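Crop a (8x, offset 100,205) shows the tray's back wall corners at (118,150) and (92,402), the lip ends at (545,200) and (508,428), and the bar ends at about (250,162) and (228,402). Crop b (4x, offset 240,155) shows the hopper rim's outer corners at (85,50), (42,277), (385,100) and (352,328), the post top at (435,490) and the pivot at (338,368).

```bash
cat > h.py <<'E'
import numpy as np,cv2
from scipy.spatial.transform import Rotation as R
from scipy.optimize import least_squares
from station import env
def rot(q): return R.from_quat(np.r_[q[1:],q[0]])
def cam(n,o=None):
    m=env.camera_model(n)
    if n=="wrist":
        T=np.eye(4);T[:3,:3]=rot(o["orientation"]).as_matrix();T[:3,3]=o["eef_pos"];T=T@m["hand_eye"]
        return m["K"],T[:3,:3],T[:3,3]
    return m["K"],rot(m["orientation"]).as_matrix(),m["position"]
def proj(c,P):
    K,A,t=c;p=(np.atleast_2d(P)-t)@A*[1,-1,-1];p=p@K.T;return p[:,:2]/p[:,2:]
def atz(c,uv,z):
    K,A,t=c;d=np.linalg.solve(K,[uv[0],uv[1],1])*[1,-1,-1];d=A@d;return t+d*(z-t[2])/d[2]
def fit(c,pts,uv,x0):
    pts=np.array(pts,float);uv=np.array(uv,float)
    def w(p):
        return np.c_[pts[:,:2]@R.from_euler('z',p[2]).as_matrix()[:2,:2].T+p[:2],pts[:,2]]
    s=least_squares(lambda p:(proj(c,w(p))-uv).ravel(),x0,x_scale=[100,100,1])
    return s.x,proj(c,w(s.x))-uv
E
python3 - <<'E'
from h import *
c=cam("top")
U=lambda l,s,o:np.array(l)/s+o
tr=[(43,54,30),(-43,54,30),(43,-85,15),(-43,-85,15),(43,0,72),(-43,0,72)]
p,r=fit(c,tr,U([(118,150),(92,402),(545,200),(508,428),(250,162),(228,402)],8,[100,205]),[480,350,0]);print("tray",p,r.round(1).tolist())
ho=[(65,75,199),(-65,75,199),(65,-105,199),(-65,-105,199),(-148,-165,209)]
p,r=fit(c,ho,U([(85,50),(42,277),(385,100),(352,328),(435,490)],4,[240,155]),[550,0,0]);print("hop",p,r.round(1).tolist())
def W(q): return np.r_[R.from_euler('z',p[2]).as_matrix()[:2,:2]@q+p[:2]]
print("post",W([-148,-165]),"open",W([-158,-56]),"pivot",W([-88,-105]))
for n,uv,z in [("dish",(233,141),9),("bottle",(185,154),75),("obj",(216,250),50),("eye",(239,283),44),("beaker",(308,293),70),("box",(416,299),34),("sd",(138,165),10)]:print(n,atz(c,uv,z).round())
E
```

```text
tray [ 5.08253110e+02  3.18741366e+02 -9.20780171e-02] [[0.1, -1.1], [-0.7, 0.3], [1.2, -2.1], [2.2, 1.8], [-0.7, -1.6], [-2.1, 2.5]]
hop [ 5.95627596e+02 -7.46883921e+01 -1.68486467e-01] [[-1.8, -0.4], [-0.9, -0.8], [1.2, 0.6], [0.4, -0.1], [1.1, 0.7]]
post [ 422.05439778 -212.53375746] open [ 430.47425886 -103.40032565] pivot [ 491.26620631 -163.44480188]
dish [781.  64.   9.]
bottle [729. 181.  75.]
obj [485. 102.  50.]
eye [400.  43.  44.]
beaker [ 376. -133.   70.]
box [ 356. -420.   34.]
sd [713. 319.  10.]
```

```bash
cat >> h.py <<'E'
from scipy.linalg import logm,expm
def pose(p,yaw,tilt=0):
    "tool down, tool x at azimuth yaw, tool y at yaw-90; tilt about tool x (tray -y end down), rad"
    T=np.eye(4);T[:3,:3]=(R.from_euler('z',yaw)*R.from_euler('x',tilt)*R.from_euler('x',np.pi)).as_matrix();T[:3,3]=p;return T
def cur():
    o=env.get_obs();T=np.eye(4);T[:3,:3]=rot(o["orientation"]).as_matrix();T[:3,3]=o["eef_pos"];return T
def plan(A,B,n):
    "row to repeat n times"
    D=expm(np.real(logm(np.linalg.inv(A)@B))/n)
    r=np.r_[D[:3,3]/1000,R.from_matrix(D[:3,:3]).as_rotvec()];print(n,"x",r.round(4).tolist());return r.round(4)
def chain(A,*steps):
    for B,n in steps:
        r=plan(A,B,n)
        for _ in range(n):
            D=np.eye(4);D[:3,:3]=R.from_rotvec(r[3:]).as_matrix();D[:3,3]=r[:3]*1000;A=A@D
    print("end",A[:3,3].round(1),R.from_matrix(A[:3,:3]).as_quat().round(4))
    return A
E
python3 - <<'E'
from h import *
A=cur()
chain(A,(pose([600,-100,360],.1),20),(pose([520,315,290],-.092),12))
E
```

```text
20 x [0.0266, -0.025, -0.0073, -0.0, 0.0, 0.0065]
12 x [-0.0063, -0.0347, 0.0058, -0.0001, 0.0, 0.0161]
end [519.5 315.6 290.4] [ 9.989e-01 -4.620e-02 -1.000e-04  2.000e-04]
```

step_arm([
  [[0.0266,-0.025,-0.0073,0,0,0.0065],[0.0266,-0.025,-0.0073,0,0,0.0065],[0.0266,-0.025,-0.0073,0,0,0.0065],[0.0266,-0.025,-0.0073,0,0,0.0065],[0.0266,-0.025,-0.0073,0,0,0.0065],[0.0266,-0.025,-0.0073,0,0,0.0065],[0.0266,-0.025,-0.0073,0,0,0.0065],[0.0266,-0.025,-0.0073,0,0,0.0065],[0.0266,-0.025,-0.0073,0,0,0.0065],[0.0266,-0.025,-0.0073,0,0,0.0065]],
], fingers=0.0912)

```text
clock: 0.93
eef_pos: [371.2, -381.6, 287.1]
orientation: [-0.0, 0.997, 0.083, -0.0]
ft_force: [0.1, -0.1, 0.3]
width: 91.3
```

step_arm([
  [[0.0266,-0.025,-0.0073,0,0,0.0065],[0.0266,-0.025,-0.0073,0,0,0.0065],[0.0266,-0.025,-0.0073,0,0,0.0065],[0.0266,-0.025,-0.0073,0,0,0.0065],[0.0266,-0.025,-0.0073,0,0,0.0065],[0.0266,-0.025,-0.0073,0,0,0.0065],[0.0266,-0.025,-0.0073,0,0,0.0065],[0.0266,-0.025,-0.0073,0,0,0.0065],[0.0266,-0.025,-0.0073,0,0,0.0065],[0.0266,-0.025,-0.0073,0,0,0.0065]],
])

```text
clock: 1.77
eef_pos: [600.8, -97.7, 360.1]
orientation: [-0.0, 0.999, 0.05, -0.0]
ft_force: [-0.8, -0.9, 0.4]
width: 91.1
```

step_arm([
  [[-0.0063,-0.0347,0.0058,0,0,0.0161],[-0.0063,-0.0347,0.0058,0,0,0.0161],[-0.0063,-0.0347,0.0058,0,0,0.0161],[-0.0063,-0.0347,0.0058,0,0,0.0161],[-0.0063,-0.0347,0.0058,0,0,0.0161],[-0.0063,-0.0347,0.0058,0,0,0.0161]],
])

```text
clock: 2.27
eef_pos: [548.9, 107.5, 324.7]
orientation: [0.0, 1.0, 0.002, -0.0]
ft_force: [0.9, -1.0, 0.1]
width: 91.0
```

step_arm([
  [[-0.0063,-0.0347,0.0058,0,0,0.0161],[-0.0063,-0.0347,0.0058,0,0,0.0161],[-0.0063,-0.0347,0.0058,0,0,0.0161],[-0.0063,-0.0347,0.0058,0,0,0.0161],[-0.0063,-0.0347,0.0058,0,0,0.0161],[-0.0063,-0.0347,0.0058,0,0,0.0161],[0,0,0,0,0,0]],
])

```text
clock: 2.85
eef_pos: [518.2, 319.5, 288.9]
orientation: [-0.0, 0.999, -0.045, -0.001]
ft_force: [-0.7, -0.5, 0.1]
width: 91.1
```

```bash
python3 - <<'E'
from h import *
o=env.get_obs();im=env.capture("wrist");print(o["clock"],o["joints"],o["eef_pos"],o["orientation"])
np.save("w1.npy",np.r_[o["eef_pos"],o["orientation"]]);cv2.imwrite("pics/w1.png",im)
for P in([(508,319,70)]):print(proj(cam("wrist",o),P))
E
```

```text
2.85 [5.13894182e-01 1.55943322e-01 1.87360057e+00 9.33409552e-04
 1.11330271e+00 2.17482664e+00] [518.19834177 319.52821957 288.91271087] [-2.23864078e-05  9.98975002e-01 -4.52589914e-02 -7.53528704e-04]
[[281.94469212 186.29495862]]
```

View pics/w1.png

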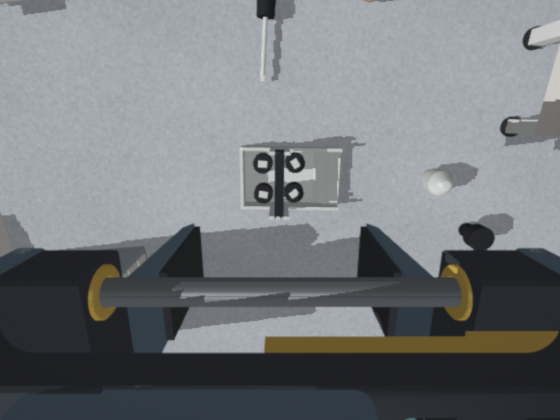

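Wrist view: the tray is nearly square to the picture. The bar runs from (279,150) to (279.5,217), the back wall corners are at (242,148) and (242,208), and the lip ends are at (341,150) and (338,208). My prediction for the bar was within 3 px.

```bash
python3 - <<'E'
from h import *
w=np.load("w1.npy");o=dict(eef_pos=w[:3],orientation=w[3:]);c=cam("wrist",o)
p,r=fit(c,[(43,0,75),(-43,0,75),(43,54,30),(-43,54,30),(43,-85,15),(-43,-85,15)],[(279,150),(279.5,217),(242,148),(242,208),(341,150),(338,208)],[508,319,-.09]);print(p,r.round(1).tolist())
a=atz(c,(279,150),75);b=atz(c,(279.5,217),75);print(a,b,(a+b)/2)
chain(cur(),(pose([p[0],p[1],44],p[2]),16))
E
```

```text
[ 5.09357903e+02  3.21260218e+02 -1.15653151e-01] [[1.9, 1.3], [-0.3, 2.2], [-1.5, -1.4], [-1.0, 0.2], [1.1, -2.0], [-0.5, -0.5]]
[553.8157152  318.46545524  75.        ] [469.56549551 325.61360649  75.        ] [511.69060535 322.03953086  75.        ]
16 x [-0.0006, -0.0002, 0.0153, 0.0, 0.0001, 0.0016]
end [509.2 321.5  44.5] [ 9.983e-01 -5.750e-02  1.000e-04  4.000e-04]
```

step_arm([
  [[-0.0005,-0.0002,0.0175,0,0,0.002],[-0.0005,-0.0002,0.0175,0,0,0.002],[-0.0005,-0.0002,0.0175,0,0,0.002],[-0.0005,-0.0002,0.0175,0,0,0.002],[-0.0005,-0.0002,0.0175,0,0,0.002],[-0.0005,-0.0002,0.0175,0,0,0.002],[-0.0005,-0.0002,0.0175,0,0,0.002],[-0.0005,-0.0002,0.0175,0,0,0.002]],
])

```text
clock: 3.57
eef_pos: [515.8, 316.3, 149.6]
orientation: [0.0, 0.999, -0.054, -0.0]
ft_force: [0.7, 0.7, 1.2]
width: 91.3
```

step_arm([
  [[-0.0005,-0.0002,0.015,0,0,0],[-0.0005,-0.0002,0.015,0,0,0],[-0.0005,-0.0002,0.015,0,0,0],[-0.0005,-0.0002,0.015,0,0,0],[-0.0005,-0.0002,0.015,0,0,0],[-0.0005,-0.0002,0.015,0,0,0],[-0.0005,-0.0002,0.015,0,0,0],[0,0,0,0,0,0],[0,0,0,0,0,0]],
])

```text
clock: 4.32
eef_pos: [512.2, 318.2, 45.1]
orientation: [0.0, 0.999, -0.054, -0.001]
ft_force: [-0.1, 0.6, 0.4]
width: 91.2
```

step_arm([
  [[0,0,0,0,0,0],[0,0,0,0,0,0],[0,0,0,0,0,0],[0,0,0,0,0,0],[0,0,0,0,0,0],[0,0,0,0,0,0],[0,0,0,0,0,0],[0,0,0,0,0,0],[0,0,0,0,0,0],[0,0,0,0,0,0]],
], fingers=0.0)

```text
clock: 5.15
eef_pos: [512.4, 319.1, 45.3]
orientation: [0.0, 0.999, -0.054, -0.0]
ft_force: [-0.6, 0.0, -0.2]
width: 27.1
```

step_arm([
  [[0,0,0,0,0,0],[0,0,0,0,0,0],[0,0,0,0,0,0],[0,0,0,0,0,0],[0,0,0,0,0,0],[0,0,0,0,0,0]],
])

```text
clock: 5.65
eef_pos: [512.5, 319.1, 45.3]
orientation: [-0.0, 0.999, -0.054, 0.0]
ft_force: [-0.2, 1.6, -0.8]
width: 12.0
```

step_arm([
  [[0,0,-0.003,0,0,0],[0,0,-0.006,0,0,0],[0,0,-0.012,0,0,0],[0,0,-0.018,0,0,0],[0,0,-0.018,0,0,0],[0,0,-0.018,0,0,0],[0,0,-0.018,0,0,0],[0,0,-0.018,0,0,0],[0,0,-0.012,0,0,0],[0,0,-0.007,0,0,0]],
])

```text
clock: 6.48
eef_pos: [512.9, 319.4, 177.6]
orientation: [-0.001, 0.999, -0.054, 0.001]
ft_force: [0.3, 0.2, -3.8]
width: 11.7
```

```bash
python3 - <<'E'
from h import *
h=np.array([595.6,-74.7]);y=-.1685
H=lambda q,z:np.r_[R.from_euler('z',y).as_matrix()[:2,:2]@q+h,z]
def tcp(bar,tilt): # TCP from bar centre
    T=pose([0,0,0],y,tilt);return T[:3,:3]@[0,0,18.8]+bar
th=.84
# lip over hopper y=30, z=222 when tipped; bar from lip
B=R.from_euler('x',th).as_matrix()@[0,85,47.5]; bar=H([0,30+B[1]],222+B[2]); print("bar",bar)
# upright start above: same lip point while turning -> compute waypoints
A=cur();print(A[:3,3])
steps=[(pose(tcp(H([0,110],340),0),y),16)]
for t in (.28,.56,.84):
    B=R.from_euler('x',t).as_matrix()@[0,85,47.5]
    lz={.28:240,.56:228,.84:222}[t]
    steps.append((pose(tcp(H([0,30+B[1]],lz+B[2]),t),y,t),8))
chain(A,*steps)
for s in steps:print(s[0][:3,3].round(1))
E
```

```text
bar [604.21390218 -24.06365122 316.99914942]
[512.86177941 319.3598659  177.64044159]
16 x [0.0087, 0.0168, -0.009, -0.0001, -0.0001, 0.0038]
8 x [0.0, 0.0013, 0.0037, 0.035, -0.0, -0.0001]
8 x [0.0, 0.0016, -0.0016, 0.035, -0.0, 0.0]
8 x [0.0, 0.0016, -0.0023, 0.035, -0.0, 0.0]
end [606.4 -10.2 304. ] [ 0.9099 -0.0767  0.0344 -0.4062]
[614.   33.7 321.2]
[613.   27.6 291.1]
[610.2  10.8 297.5]
[606.6 -10.3 304.5]
```

step_arm([
  [[0.002,0.004,-0.0021,0,0,0.0009],[0.0041,0.0079,-0.0043,0,0,0.0018],[0.0061,0.0118,-0.0064,0,0,0.0027],[0.0082,0.0158,-0.0085,0,0,0.0036],[0.0082,0.0158,-0.0085,0,0,0.0036],[0.0082,0.0158,-0.0085,0,0,0.0036],[0.0082,0.0158,-0.0085,0,0,0.0036],[0.0082,0.0158,-0.0085,0,0,0.0036],[0.0082,0.0158,-0.0085,0,0,0.0036],[0.0082,0.0158,-0.0085,0,0,0.0036]],
])

```text
clock: 7.32
eef_pos: [565.2, 175.1, 247.5]
orientation: [0.0, 0.998, -0.07, -0.001]
ft_force: [-0.3, 0.0, -4.7]
width: 12.1
```

step_arm([
  [[0.0082,0.0158,-0.0085,0,0,0.0036],[0.0082,0.0158,-0.0085,0,0,0.0036],[0.0082,0.0158,-0.0085,0,0,0.0036],[0.0082,0.0158,-0.0085,0,0,0.0036],[0.0082,0.0158,-0.0085,0,0,0.0036],[0.0082,0.0158,-0.0085,0,0,0.0036],[0.0082,0.0158,-0.0085,0,0,0.0036],[0.0061,0.0118,-0.0064,0,0,0.0027],[0.0041,0.0079,-0.0043,0,0,0.0018],[0.002,0.004,-0.0021,0,0,0.0009]],
])

```text
clock: 8.15
eef_pos: [613.7, 32.5, 320.2]
orientation: [0.0, 0.996, -0.085, -0.0]
ft_force: [-0.2, 0.3, -5.1]
width: 11.9
```

```bash
python3 - <<'E'
from h import *
o=env.get_obs();print(o["clock"],o["joints"].round(2),cur()[:3,3])
im=env.capture("top");im2=env.capture("wrist");np.save("w2.npy",np.r_[o["eef_pos"],o["orientation"]])
im=cv2.resize(im[130:320,150:400],(600,456),interpolation=cv2.INTER_CUBIC)
cv2.imwrite("pics/t2.png",im);cv2.imwrite("pics/w2.png",im2)
E
```

```text
8.15 [ 0.01  0.14  1.84 -0.    1.17  1.76] [613.73016388  32.48233645 320.17152112]
```

View pics/w2.png

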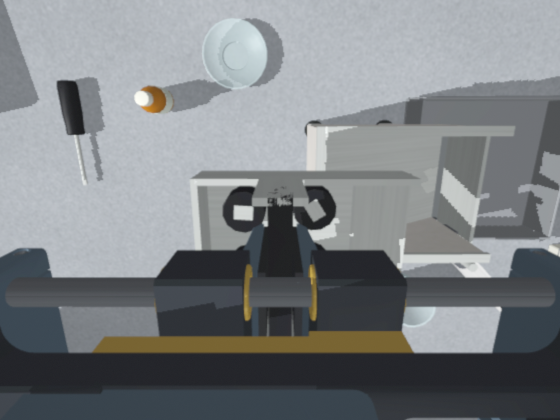

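The mounts are still in the tray. The hopper's +x rim edge runs from (308,125) to (512,126), so I can check the hopper pose from that.

```bash
python3 - <<'E'
from h import *
w=np.load("w2.npy");o=dict(eef_pos=w[:3],orientation=w[3:]);c=cam("wrist",o)
a=atz(c,(308,125),199);b=atz(c,(512,126),199);print(a,b,np.linalg.norm(a-b))
h=np.array([595.6,-74.7]);y=-.1685
print(np.arctan2(*(-(a-b)[[0,1]]*[1,-1])), [R.from_euler('z',y).as_matrix()[:2,:2]@q+h for q in([65,75],[65,-105])])
E
```

```text
[676.1536495   -2.71442965 199.        ] [ 644.14044679 -182.1225791   199.        ] 182.24195246035956
-0.17657939290718225 [array([672.25721671, -11.66293847]), array([ 642.07053593, -189.11367615])]
```

step_arm([
  [[0,0.001,0.0037,0.035,0,0],[0,0.001,0.0037,0.035,0,0],[0,0.001,0.0037,0.035,0,0],[0,0.001,0.0037,0.035,0,0],[0,0.001,0.0037,0.035,0,0],[0,0.001,0.0037,0.035,0,0],[0,0.001,0.0037,0.035,0,0],[0,0.001,0.0037,0.035,0,0]],
])

```text
clock: 8.92
eef_pos: [612.3, 30.5, 288.9]
orientation: [-0.14, 0.987, -0.084, 0.011]
ft_force: [-0.1, -0.2, -5.2]
width: 11.9
```

```bash
python3 - <<'E'
from h import *
o=env.get_obs();print(o["clock"],o["joints"].round(2),o["eef_pos"],o["orientation"])
E
```

```text
8.9167 [-0.11  0.15  1.9   0.32  1.1   1.48] [612.26782722  30.46797969 288.91551892] [-0.13982178  0.98658275 -0.08351014  0.01141961]
```

q4 goes positive, so there is ample range. Continuing the tip.

step_arm([
  [[0,0.0016,-0.0016,0.035,0,0],[0,0.0016,-0.0016,0.035,0,0],[0,0.0016,-0.0016,0.035,0,0],[0,0.0016,-0.0016,0.035,0,0],[0,0.0016,-0.0016,0.035,0,0],[0,0.0016,-0.0016,0.035,0,0],[0,0.0016,-0.0016,0.035,0,0],[0,0.0016,-0.0016,0.035,0,0]],
])

```text
clock: 9.58
eef_pos: [609.5, 13.9, 295.9]
orientation: [-0.276, 0.957, -0.081, 0.023]
ft_force: [-0.2, 0.6, -4.0]
width: 11.7
```

step_arm([
  [[0,0.0016,-0.0023,0.035,0,0],[0,0.0016,-0.0023,0.035,0,0],[0,0.0016,-0.0023,0.035,0,0],[0,0.0016,-0.0023,0.035,0,0],[0,0.0016,-0.0023,0.035,0,0],[0,0.0016,-0.0023,0.035,0,0],[0,0.0016,-0.0023,0.035,0,0],[0,0.0016,-0.0023,0.035,0,0],[0,0,0,0,0,0],[0,0,0,0,0,0]],
])

```text
clock: 10.42
eef_pos: [606.1, -7.6, 301.9]
orientation: [-0.406, 0.91, -0.078, 0.034]
ft_force: [-0.2, -0.0, -3.8]
width: 11.7
```

step_arm([
  [[0,0,0,0,0,0],[0,0,0,0,0,0],[0,0,0,0,0,0],[0,0,0,0,0,0],[0,0,0,0,0,0],[0,0,0,0,0,0],[0,0,0,0,0,0],[0,0,0,0,0,0],[0,0,0,0,0,0],[0,0,0,0,0,0]],
])

```text
clock: 11.25
eef_pos: [606.3, -7.9, 302.6]
orientation: [-0.406, 0.91, -0.077, 0.035]
ft_force: [0.5, -0.2, -3.7]
width: 11.9
```

```bash
python3 - <<'E'
from h import *
o=env.get_obs();print(o["clock"],o["joints"].round(2),o["eef_pos"],o["ft_force"])
im=env.capture("top");im2=env.capture("wrist");im3=env.capture("scene")
a=cv2.resize(im[140:300,210:410],(500,400),interpolation=cv2.INTER_CUBIC)
b=cv2.resize(im2,(300,225));d=cv2.resize(im3[100:300,140:340],(300,300),interpolation=cv2.INTER_CUBIC)
z=np.zeros((525,800,3),np.uint8);z[:400,:500]=a;z[:225,500:]=b;z[225:525,500:]=d
cv2.imwrite("pics/t3.png",z)
E
```

```text
11.25 [-0.38  0.24  1.93  0.85  1.33  0.99] [606.32212507  -7.94198705 302.59363464] [ 0.5385272  -0.21694113 -3.71835938]
```

View pics/t3.png

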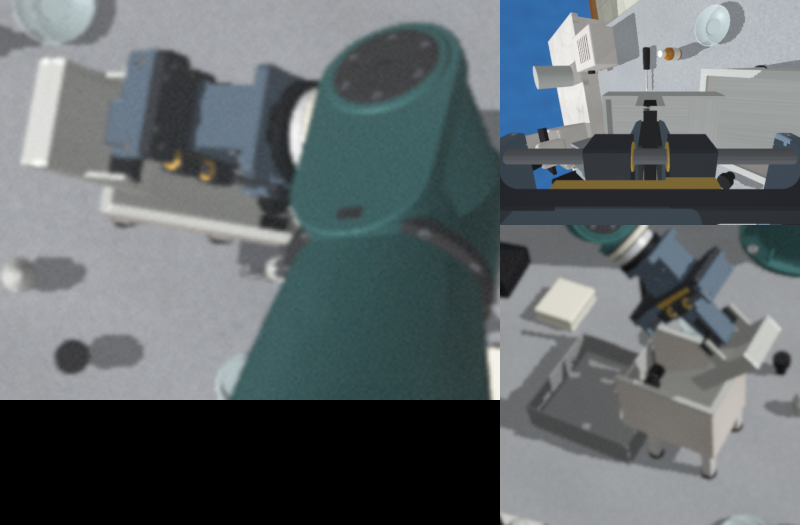

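The mounts seem to be in the hopper: one dark mount is visible at the chute's low end, and the load dropped by about 1.2 N. I'll untip the tray and check both.

step_arm([
  [[0,-0.0032,0.004,-0.07,0,0],[0,-0.0032,0.004,-0.07,0,0],[0,-0.0032,0.004,-0.07,0,0],[0,-0.0032,0.004,-0.07,0,0],[0,-0.0032,0.003,-0.07,0,0],[0,-0.0032,0.003,-0.07,0,0],[0,-0.0032,0.003,-0.07,0,0],[0,-0.0032,0.003,-0.07,0,0]],
])

```text
clock: 12.07
eef_pos: [612.7, 28.7, 294.6]
orientation: [-0.138, 0.987, -0.084, 0.012]
ft_force: [-0.7, 0.0, -3.5]
width: 11.9
```

step_arm([
  [[0,-0.002,-0.0074,-0.07,0,0],[0,-0.002,-0.0074,-0.07,0,0],[0,-0.002,-0.0074,-0.07,0,0],[0,-0.002,-0.0074,-0.07,0,0],[0,-0.015,-0.01,0,0,0],[0,-0.025,-0.005,0,0,0],[0,-0.015,0,0,0,0]],
])

```text
clock: 12.65
eef_pos: [622.9, 87.8, 341.1]
orientation: [-0.002, 0.996, -0.085, 0.001]
ft_force: [0.5, 0.2, -5.0]
width: 11.7
```

```bash
python3 - <<'E'
from h import *
o=env.get_obs();print(o["clock"],o["joints"].round(2),o["eef_pos"],o["orientation"],o["ft_force"])
im=env.capture("top");im2=env.capture("wrist");im3=env.capture("scene")
a=cv2.resize(im[150:250,230:360],(390,300),interpolation=cv2.INTER_CUBIC)
d=cv2.resize(im3[160:270,200:320],(390,300),interpolation=cv2.INTER_CUBIC)
b=cv2.resize(im2[80:280],None,fx=1.4,fy=1.4)
z=np.zeros((600,800,3),np.uint8);z[:300,:390]=a;z[:300,400:790]=d;z[310:590,:784]=b
cv2.imwrite("pics/t4.png",z)
p=pose([512.4,319.1,46],-.108)
up=p.copy();up[2,3]=200
chain(cur(),(up,16),(p,10))
E
```

```text
12.65 [0.1  0.14 1.79 0.   1.21 1.84] [622.91488854  87.84997336 341.13055119] [-1.75276555e-03  9.96416232e-01 -8.45647263e-02  6.53690586e-04] [ 0.46562769  0.2125893  -4.95827942]
16 x [-0.0088, -0.0134, 0.0087, -0.0001, 0.0001, -0.0038]
10 x [-0.0, -0.0001, 0.0154, 0.0, -0.0001, 0.0001]
end [512.6 319.4  46.1] [ 9.985e-01 -5.410e-02 -2.000e-04  1.000e-04]
```

View pics/t4.png

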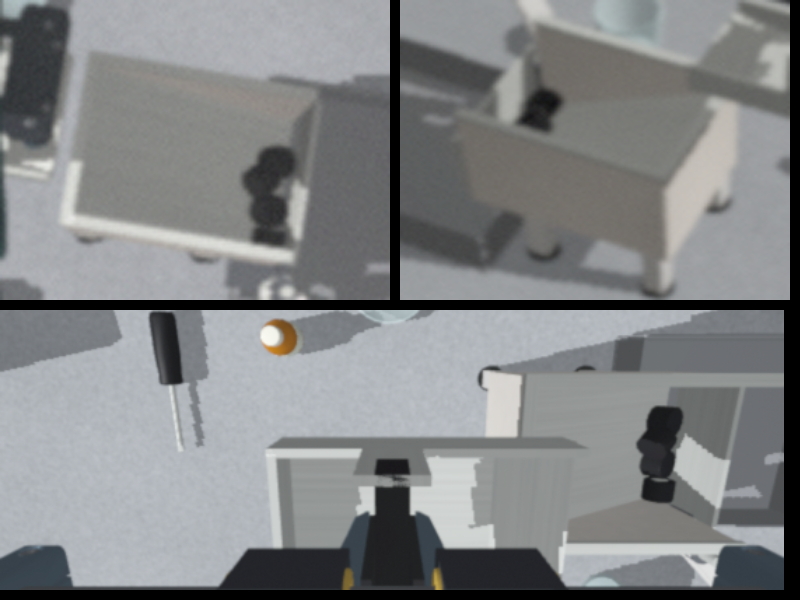

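All four mounts lie at the gate (4 dark blobs in both the top and wrist views), and the tray is empty. Next I put the tray back where it was.

step_arm([
  [[-0.0088,-0.0134,0.0087,0,0,-0.0038],[-0.0088,-0.0134,0.0087,0,0,-0.0038],[-0.0088,-0.0134,0.0087,0,0,-0.0038],[-0.0088,-0.0134,0.0087,0,0,-0.0038],[-0.0088,-0.0134,0.0087,0,0,-0.0038],[-0.0088,-0.0134,0.0087,0,0,-0.0038],[-0.0088,-0.0134,0.0087,0,0,-0.0038],[-0.0088,-0.0134,0.0087,0,0,-0.0038]],
])

```text
clock: 13.47
eef_pos: [568.0, 203.0, 268.6]
orientation: [-0.0, 0.998, -0.07, -0.001]
ft_force: [-0.4, -0.0, -4.2]
width: 12.0
```

step_arm([
  [[-0.0088,-0.0134,0.0087,0,0,-0.0038],[-0.0088,-0.0134,0.0087,0,0,-0.0038],[-0.0088,-0.0134,0.0087,0,0,-0.0038],[-0.0088,-0.0134,0.0087,0,0,-0.0038],[-0.0088,-0.0134,0.0087,0,0,-0.0038],[-0.0088,-0.0134,0.0087,0,0,-0.0038],[-0.0088,-0.0134,0.0087,0,0,-0.0038],[-0.0088,-0.0134,0.0087,0,0,-0.0038],[0,0,0,0,0,0]],
])

```text
clock: 14.22
eef_pos: [510.2, 318.6, 197.8]
orientation: [0.001, 0.999, -0.054, -0.002]
ft_force: [0.0, -0.1, -3.9]
width: 11.7
```

step_arm([
  [[0,0,0.02,0,0,0],[0,0,0.022,0,0,0],[0,0,0.022,0,0,0],[0,0,0.022,0,0,0],[0,0,0.022,0,0,0],[0,0,0.016,0,0,0],[0,0,0.01,0,0,0],[0,0,0.006,0,0,0],[0,0,0.004,0,0,0],[0,0,0,0,0,0]],
])

```text
clock: 15.05
eef_pos: [513.0, 317.3, 56.3]
orientation: [0.0, 0.999, -0.054, -0.0]
ft_force: [0.2, 0.6, -3.9]
width: 12.0
```

step_arm([
  [[0,0,0.004,0,0,0],[0,0,0.003,0,0,0],[0,0,0.002,0,0,0],[0,0,0.001,0,0,0],[0,0,0.001,0,0,0],[0,0,0.0005,0,0,0],[0,0,0,0,0,0],[0,0,0,0,0,0]],
])

```text
clock: 15.72
eef_pos: [513.2, 317.5, 45.4]
orientation: [-0.0, 0.999, -0.054, 0.0]
ft_force: [-2.1, -1.5, 4.9]
width: 12.1
```

Contact at the same height as the pick. Next I release and lift clear.

step_arm([
  [[0,0,0,0,0,0],[0,0,0,0,0,0],[0,0,0,0,0,0],[0,0,0,0,0,0],[0,0,0,0,0,0],[0,0,0,0,0,0],[0,0,0,0,0,0],[0,0,0,0,0,0],[0,0,0,0,0,0],[0,0,0,0,0,0]],
], fingers=0.0912)

```text
clock: 16.55
eef_pos: [513.1, 317.4, 44.9]
orientation: [-0.0, 0.999, -0.054, 0.0]
ft_force: [0.7, -0.7, -0.3]
width: 75.9
```

step_arm([
  [[0,0,0,0,0,0],[0,0,0,0,0,0],[0,0,0,0,0,0],[0,0,-0.005,0,0,0],[0,0,-0.01,0,0,0],[0,0,-0.02,0,0,0],[0,0,-0.03,0,0,0],[0,0,-0.03,0,0,0],[0,0,-0.03,0,0,0],[0,0,-0.03,0,0,0]],
])

```text
clock: 17.38
eef_pos: [512.9, 317.3, 202.4]
orientation: [-0.0, 0.999, -0.054, 0.0]
ft_force: [0.6, 0.2, -0.3]
width: 91.1
```

```bash
python3 - <<'E'
from h import *
o=env.get_obs();print(o["clock"],o["eef_pos"],o["width"])
h=np.array([598,-69]);y=-.172
M=R.from_euler('z',y).as_matrix()[:2,:2]
print(M@[-148,-165]+h)
p=M@[-148,-165]+h
chain(cur(),(pose(np.r_[p,290],.613),16))
E
```

```text
17.3833 [512.9130817  317.28943877 202.44752044] 91.05515435270718
[ 423.94354965 -206.23466068]
16 x [-0.0131, 0.0313, -0.0055, -0.0, -0.0, -0.0451]
end [ 424.6 -206.6  290.2] [ 9.534e-01  3.016e-01  3.000e-04 -1.000e-04]
```

step_arm([
  [[-0.0023,0.02,-0.012,0,0,0],[-0.0023,0.0378,-0.012,0,0,0],[-0.0023,0.0378,-0.012,0,0,0],[-0.0023,0.0378,-0.012,0,0,0],[-0.0023,0.0378,-0.01,0,0,0],[-0.0023,0.0378,-0.01,0,0,0],[-0.0023,0.0378,-0.01,0,0,0]],
])

```text
clock: 17.97
eef_pos: [469.4, 72.3, 279.4]
orientation: [-0.0, 0.999, -0.054, 0.001]
ft_force: [0.9, 0.4, -0.3]
width: 91.3
```

step_arm([
  [[-0.0023,0.0378,-0.01,0,0,0],[-0.0023,0.0378,0,0,0,0],[-0.0023,0.0378,0,0,0,0],[-0.0023,0.0378,0,0,0,0],[-0.0023,0.0378,0,0,0,0],[-0.0023,0.0378,0,0,0,0],[-0.0023,0.0378,0,0,0,0],[-0.0023,0.0178,0,0,0,0],[-0.0023,0.0178,0,0,0,0]],
])

```text
clock: 18.72
eef_pos: [416.3, -224.2, 288.9]
orientation: [0.0, 0.998, -0.055, 0.0]
ft_force: [0.1, 1.0, 0.9]
width: 91.1
```

step_arm([
  [[0,0,0,0,0,-0.09],[0,0,0,0,0,-0.09],[0,0,0,0,0,-0.09],[0,0,0,0,0,-0.09],[0,0,0,0,0,-0.09],[0,0,0,0,0,-0.09],[0,0,0,0,0,-0.09],[0,0,0,0,0,-0.09],[0,0,0,0,0,0]],
])

```text
clock: 19.47
eef_pos: [417.0, -222.4, 288.8]
orientation: [0.0, 0.953, 0.303, 0.0]
ft_force: [-0.2, 0.1, -0.5]
width: 91.4
```

```bash
python3 - <<'E'
from h import *
o=env.get_obs();print(o["clock"],o["joints"].round(2),o["eef_pos"],o["orientation"])
im=env.capture("wrist");im3=env.capture("scene");np.save("w5.npy",np.r_[o["eef_pos"],o["orientation"]])
z=np.zeros((580,800,3),np.uint8);z[:420,:560]=im;z[330:580,560:]=cv2.resize(im3[180:280,365:461],(240,250))
cv2.imwrite("pics/w5.png",z)
print(proj(cam("wrist",o),[(424,-206,209),(493,-157,185)]))
E
```

```text
19.4667 [-0.54 -0.09  2.13  0.    1.1   0.42] [ 416.98105933 -222.35131166  288.75716593] [3.26409591e-04 9.53024659e-01 3.02892406e-01 2.89784332e-04]
[[270.12487752 194.22886923]
 [269.78787958  86.00388859]]
```

View pics/w5.png

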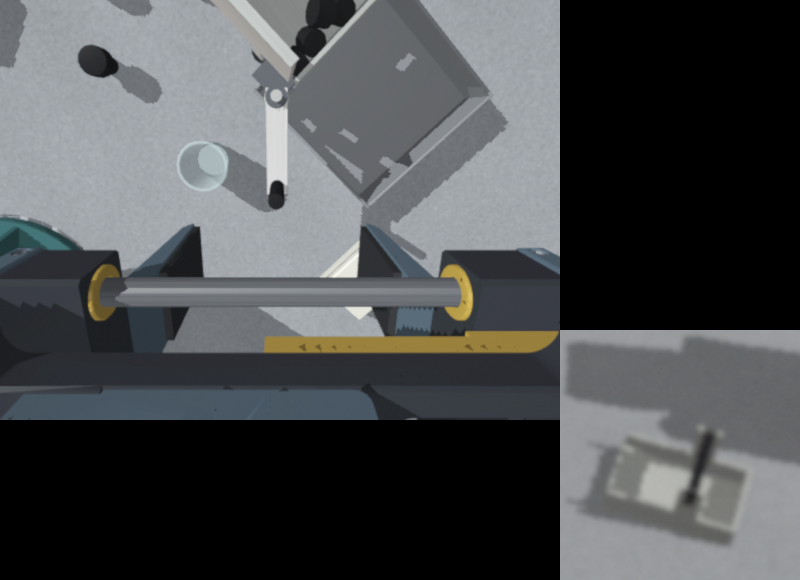

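Bench inset: the empty tray is standing upright. In the wrist view the post's top disc is at about (276.5,201), the pivot at (276,96), and the mounts are still behind the shut gate.

```bash
python3 - <<'E'
from h import *
w=np.load("w5.npy");o=dict(eef_pos=w[:3],orientation=w[3:]);c=cam("wrist",o)
p=atz(c,(276.5,201),209);v=atz(c,(276,96),185);print(p,v)
d=v-p;y=np.arctan2(d[1],d[0]);print("yaw",y,np.linalg.norm(d[:2]))
chain(cur(),(pose([p[0],p[1],169],y),12))
u=np.array([np.cos(y),np.sin(y)]);pv=p[:2]+85*u
S=pose([p[0],p[1],169],y)
for k in(0,.35,.7,1.05,1.4):
    a=y-k;q=pv-85*np.array([np.cos(a),np.sin(a)]);print(q.round(1),np.hypot(*q).round(1))
chain(S,(pose(np.r_[q,169],y-1.4),28))
E
```

```text
[ 422.32223147 -213.50163343  209.        ] [ 489.6085127  -165.54195696  185.        ]
yaw 0.6192454507244279 82.62913656375994
12 x [0.0008, -0.0004, 0.01, 0.0001, -0.0, -0.0009]
end [ 422.2 -212.9  168.5] [ 9.525e-01  3.045e-01  1.000e-04 -3.000e-04]
[ 422.3 -213.5] 473.2
[ 409.6 -186.8] 450.2
[ 406.8 -157.3] 436.2
[ 414.3 -128.7] 433.8
[ 431.2 -104.3] 443.6
28 x [0.0001, -0.0042, -0.0, 0.0, -0.0, 0.05]
end [ 430.9 -105.6  169. ] [ 0.9248 -0.3805  0.      0.    ]
```

step_arm([
  [[0.0009,-0.0005,0.012,0,0,-0.001],[0.0009,-0.0005,0.012,0,0,-0.001],[0.0009,-0.0005,0.012,0,0,-0.001],[0.0009,-0.0005,0.012,0,0,-0.001],[0.0009,-0.0005,0.012,0,0,-0.001],[0.0009,-0.0005,0.012,0,0,-0.001],[0.0009,-0.0005,0.012,0,0,-0.001],[0.0009,-0.0005,0.012,0,0,-0.001],[0.0009,-0.0005,0.012,0,0,-0.001],[0.0009,0,0.012,0,0,-0.001]],
])

```text
clock: 20.4
eef_pos: [421.1, -212.9, 165.9]
orientation: [-0.001, 0.952, 0.305, -0.001]
ft_force: [-0.0, 0.1, 0.3]
width: 91.5
```

step_arm([
  [[0,0,0,0,0,0],[0,0,0,0,0,0],[0,0,0,0,0,0],[0,0,0,0,0,0],[0,0,0,0,0,0],[0,0,0,0,0,0],[0,0,0,0,0,0],[0,0,0,0,0,0],[0,0,0,0,0,0],[0,0,0,0,0,0]],
], fingers=0.0)

```text
clock: 21.23
eef_pos: [421.8, -213.5, 168.0]
orientation: [0.0, 0.952, 0.306, 0.0]
ft_force: [0.2, -0.1, 0.7]
width: 27.3
```

step_arm([
  [[0,0,0,0,0,0],[0,0,0,0,0,0],[0,0,0,0,0,0],[0,0,0,0,0,0],[0,0,0,0,0,0],[0,0,0,0,0,0]],
])

```text
clock: 21.73
eef_pos: [421.9, -213.7, 168.0]
orientation: [0.0, 0.952, 0.306, 0.0]
ft_force: [0.4, -3.9, -0.3]
width: 13.4
```

Gripping the 14 mm post (measured 13.4 mm). I'll swing it in two parts.

step_arm([
  [[0.0001,-0.0042,0,0,0,0.05],[0.0001,-0.0042,0,0,0,0.05],[0.0001,-0.0042,0,0,0,0.05],[0.0001,-0.0042,0,0,0,0.05],[0.0001,-0.0042,0,0,0,0.05],[0.0001,-0.0042,0,0,0,0.05],[0.0001,-0.0042,0,0,0,0.05],[0.0001,-0.0042,0,0,0,0.05]],
])

```text
clock: 22.4
eef_pos: [408.6, -183.0, 168.0]
orientation: [0.0, 0.994, 0.109, 0.001]
ft_force: [6.8, -3.4, -6.8]
width: 13.4
```

```bash
python3 - <<'E'
from h import *
o=env.get_obs();print(o["joints"].round(2),o["ft_force"],o["torque"],o["eef_pos"])
E
```

```text
[-0.47  0.04  2.26  0.    0.84  0.88] [ 6.84211882 -3.38730379 -6.78087368] [-0.47196121 -1.14376861  0.03602067] [ 408.59675826 -183.02781321  167.99016316]
```

step_arm([
  [[0.0001,-0.0042,0,0,0,0.05],[0.0001,-0.0042,0,0,0,0.05],[0.0001,-0.0042,0,0,0,0.05],[0.0001,-0.0042,0,0,0,0.05],[0.0001,-0.0042,0,0,0,0.05],[0.0001,-0.0042,0,0,0,0.05],[0.0001,-0.0042,0,0,0,0.05],[0.0001,-0.0042,0,0,0,0.05],[0.0001,-0.0042,0,0,0,0.05],[0.0001,-0.0042,0,0,0,0.05]],
])

```text
clock: 23.23
eef_pos: [410.1, -141.8, 168.0]
orientation: [0.0, 0.99, -0.14, 0.001]
ft_force: [8.4, -8.1, -9.5]
width: 13.2
```

step_arm([
  [[0.0001,-0.0042,0,0,0,0.05],[0.0001,-0.0042,0,0,0,0.05],[0.0001,-0.0042,0,0,0,0.05],[0.0001,-0.0042,0,0,0,0.05],[0.0001,-0.0042,0,0,0,0.05],[0.0001,-0.0042,0,0,0,0.05],[0.0001,-0.0042,0,0,0,0.05]],
])

```text
clock: 23.82
eef_pos: [422.8, -115.7, 168.0]
orientation: [0.001, 0.951, -0.31, 0.001]
ft_force: [5.6, -12.2, -8.7]
width: 13.4
```

```bash
python3 - <<'E'
from h import *
o=env.get_obs();print(o["joints"].round(2),o["ft_force"],o["torque"],o["eef_pos"],o["width"])
p=o["eef_pos"][:2]-[491.5,-164.1];print(np.hypot(*p),np.arctan2(*p[::-1]),"swing",(-(np.arctan2(*p[::-1]))+ np.arctan2(-49.5,-69.7))%6.283)
E
```

```text
[-0.32  0.02  2.27 -0.    0.84  1.88] [  5.61271709 -12.24004468  -8.72297074] [-1.79531771 -0.85249954  0.14629455] [ 422.77567056 -115.69011899  167.98975613] 13.403767206996639
84.06277438000689 2.5279152629685457 swing 1.231021967753045
```

step_arm([
  [[0.0001,-0.0042,0,0,0,0.05],[0.0001,-0.0042,0,0,0,0.05],[0.0001,-0.0021,0,0,0,0.025],[0,0,0,0,0,0],[0,0,0,0,0,0]],
])

```text
clock: 24.23
eef_pos: [429.3, -107.8, 168.0]
orientation: [0.001, 0.93, -0.368, 0.001]
ft_force: [2.8, -11.4, -5.9]
width: 13.3
```

step_arm([
  [[0,-0.001,0,0,0,0],[0,-0.001,0,0,0,0],[0,0,0,0,0,0],[0,0,0,0,0,0]],
])

```text
clock: 24.57
eef_pos: [430.5, -106.5, 167.9]
orientation: [0.001, 0.93, -0.368, 0.001]
ft_force: [2.0, -12.8, -5.2]
width: 13.5
```

step_arm([
  [[0,-0.001,0,0,0,0.01],[0,-0.001,0,0,0,0.01],[0,0,0,0,0,0],[0,0,0,0,0,0]],
])

```text
clock: 24.9
eef_pos: [431.4, -105.5, 167.9]
orientation: [0.001, 0.926, -0.377, 0.0]
ft_force: [-3.1, -19.9, -2.7]
width: 13.4
```

step_arm([
  [[0,-0.001,0,0,0,0.01],[0,-0.001,0,0,0,0.01],[0,0,0,0,0,0],[0,0,0,0,0,0]],
])

```text
clock: 25.23
eef_pos: [431.6, -105.2, 167.9]
orientation: [0.003, 0.923, -0.385, -0.001]
ft_force: [-16.4, -37.4, 3.5]
width: 13.6
```

At the stop: motion has ceased and the force jumped to about 40 N. I'll ease off a little, then look.

step_arm([
  [[0,0.001,0,0,0,0],[0,0,0,0,0,0],[0,0,0,0,0,0],[0,0,0,0,0,0],[0,0,0,0,0,0],[0,0,0,0,0,0],[0,0,0,0,0,0],[0,0,0,0,0,0]],
])

```text
clock: 25.9
eef_pos: [431.5, -105.4, 167.9]
orientation: [0.002, 0.923, -0.386, -0.0]
ft_force: [-8.9, -28.7, -0.2]
width: 13.7
```

```bash
python3 - <<'E'
from h import *
im=env.capture("top");im3=env.capture("scene");o=env.get_obs();im2=env.capture("wrist")
a=cv2.resize(im[140:310,230:420],(390,349),interpolation=cv2.INTER_CUBIC)
d=cv2.resize(im3[130:280,140:320],(400,333),interpolation=cv2.INTER_CUBIC)
z=np.zeros((600,800,3),np.uint8);z[:349,:390]=a;z[:333,400:]=d
z[350:600,:334]=cv2.resize(im2,(334,250));z[350:600,400:640]=cv2.resize(im3[180:280,365:461],(240,250))
cv2.imwrite("pics/f.png",z);print(o["clock"],o["ft_force"])
E
```

```text
26.0 [ -8.92903215 -28.52936399   0.42584211]
```

View pics/f.png

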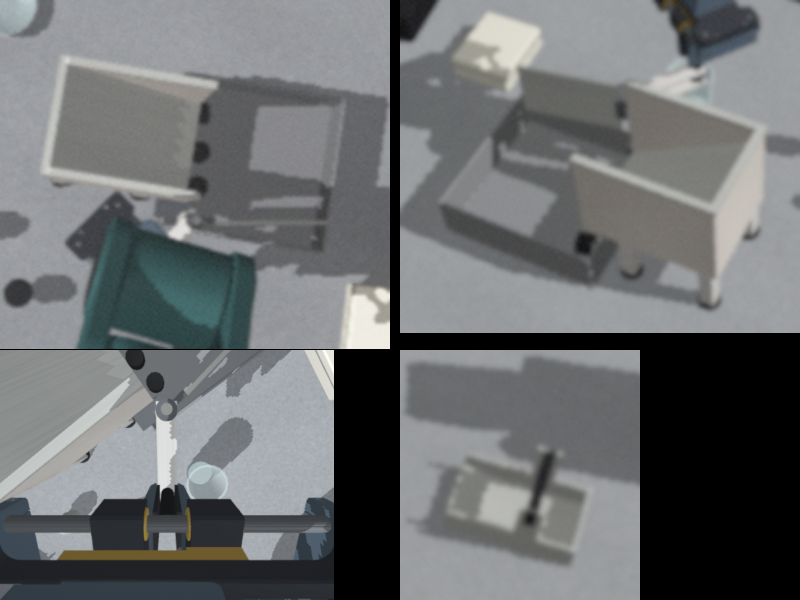

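The chute looks empty and three mounts are visible at the bin's hopper end. I'll take one enlarged view to find the fourth.

```bash
python3 - <<'E'
from h import *
im=env.capture("top");im2=env.capture("wrist");im3=env.capture("scene")
g=lambda i:np.clip(i.astype(float)*1.8,0,255).astype(np.uint8)
z=np.zeros((600,800,3),np.uint8)
z[:300,:400]=g(cv2.resize(im[170:265,290:417],(400,300),interpolation=cv2.INTER_CUBIC))
z[:300,400:]=g(cv2.resize(im2[0:150,150:350],(400,300),interpolation=cv2.INTER_CUBIC))
z[300:,:400]=g(cv2.resize(im3[160:265,160:300],(400,300),interpolation=cv2.INTER_CUBIC))
cv2.imwrite("pics/g.png",z)
h=np.array([596,-70]);M=R.from_euler('z',-.172).as_matrix()[:2,:2]
c=cam("top")
for q in([95,-77,58],[95,-283,58],[-95,-77,58],[-95,-283,58],[0,-100,199]):
  P=np.r_[M@q[:2]+h,q[2]];uv=proj(c,P)[0];print(q,((uv-[290,170])*3.15).round())
E
```

```text
[95, -77, 58] [89. 20.]
[95, -283, 58] [333.  63.]
[-95, -77, 58] [ 51. 246.]
[-95, -283, 58] [298. 289.]
[0, -100, 199] [122. 120.]
```

View pics/g.png

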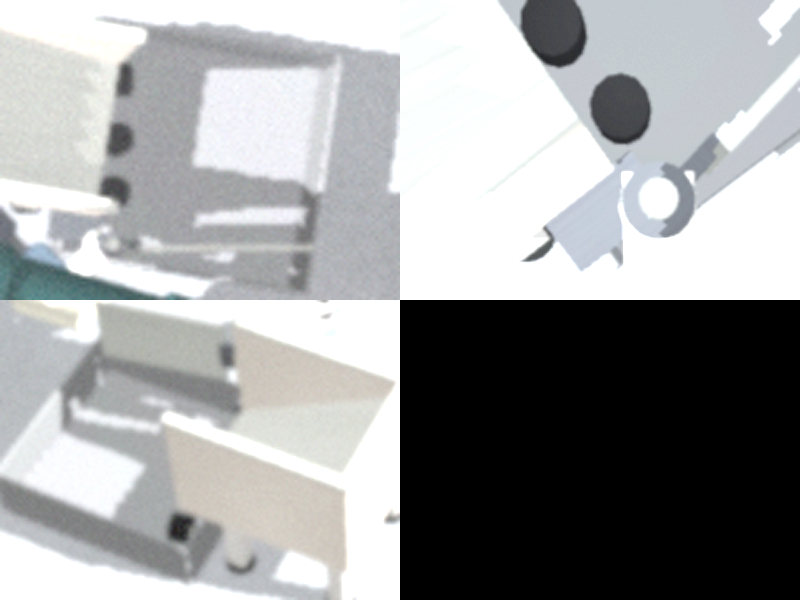

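```bash
python3 - <<'E'
from h import *
h=np.array([596,-70]);M=R.from_euler('z',-.172).as_matrix()[:2,:2]
c=cam("top");s=cam("scene")
for n,k,uv in[("t",c,(290+125/3.15,170+80/3.15)),("t",c,(290+120/3.15,170+138/3.15)),("t",c,(290+115/3.15,170+190/3.15)),("s",s,(160+180*.35,160+227*.35)),("s",s,(160+227*.35,160+55*.35))]:
    for z in(15,90):
        P=atz(k,uv,z);print(n,np.round(uv,1),z,(M.T@(P[:2]-h)).round())
for q in([-88,-105,185],[-88,-105,80],[-65,-100,100]):print(q,proj(s,np.r_[M@q[:2]+h,q[2]]).round())
im2=env.capture("wrist");im3=env.capture("scene")
o=env.get_obs();w=cam("wrist",o)
for uv in[(150+155/2,14),(150+220/2,54)]:
    P=atz(w,uv,22);print("w",uv,(M.T@(P[:2]-h)).round())
z=np.zeros((600,800,3),np.uint8)
g=lambda i:np.clip(i.astype(float)*2.5,0,255).astype(np.uint8)
z[:,:400]=g(cv2.resize(im3[150:270,215:295],(400,600),interpolation=cv2.INTER_CUBIC))
z[:400,400:]=g(cv2.resize(im2[0:100,210:310],(400,400),interpolation=cv2.INTER_CUBIC))
z[400:,400:]=g(cv2.resize(env.capture("top")[185:240,300:410],(400,200),interpolation=cv2.INTER_CUBIC))
cv2.imwrite("pics/k.png",z);print(o["clock"],o["ft_force"])
E
```

```text
t [329.7 195.4] 15 [  57. -120.]
t [329.7 195.4] 90 [  46. -111.]
t [328.1 213.8] 15 [   7. -124.]
t [328.1 213.8] 90 [  -1. -115.]
t [326.5 230.3] 15 [ -38. -127.]
t [326.5 230.3] 90 [ -43. -117.]
s [223.  239.4] 15 [  54. -114.]
s [223.  239.4] 90 [ 97. -81.]
s [239.4 179.2] 15 [-157. -177.]
s [239.4 179.2] 90 [-101. -141.]
[-88, -105, 185] [[246. 163.]]
[-88, -105, 80] [[249. 189.]]
[-65, -100, 100] [[246. 191.]]
w (227.5, 14) [   3. -120.]
w (260.0, 54) [ -40. -124.]
26.3 [ -8.96989865 -28.66977841   1.28706001]
```

View pics/k.png

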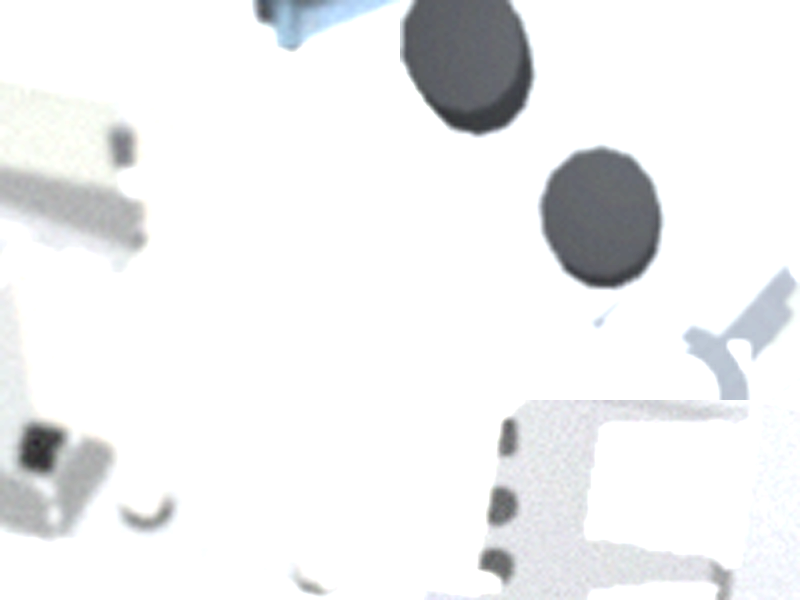

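```bash
python3 - <<'E'
from h import *
for n,x0,y0,x1,y1 in(("top",250,160,415,265),("scene",150,140,320,275),("wrist",0,0,559,170)):
    im=cv2.cvtColor(env.capture(n),cv2.COLOR_BGR2GRAY)[y0:y1,x0:x1]
    k,l,s,c=cv2.connectedComponentsWithStats((im<48).astype(np.uint8))
    print(n,[(s[i,:5]+[x0,y0,0,0,0]).tolist() for i in range(1,k) if s[i,4]>4])
E
```

```text
top [[329, 192, 2, 7, 10], [326, 210, 5, 8, 30], [323, 227, 7, 6, 29]]
scene [[266, 145, 4, 9, 25], [272, 146, 4, 5, 9], [219, 235, 8, 9, 52]]
wrist [[211, 0, 32, 33, 848], [246, 38, 29, 34, 754]]
```

No dark blob remains on the chute in any camera. Three mounts are in the bin, and the only spot hidden from every camera is the bin area beneath the chute, where the fourth must be. I'll let things settle for a moment and hand in.

step_arm([
  [[0,0,0,0,0,0],[0,0,0,0,0,0],[0,0,0,0,0,0],[0,0,0,0,0,0],[0,0,0,0,0,0],[0,0,0,0,0,0],[0,0,0,0,0,0],[0,0,0,0,0,0],[0,0,0,0,0,0],[0,0,0,0,0,0]],
])

```text
clock: 27.33
eef_pos: [431.5, -105.4, 167.9]
orientation: [0.002, 0.923, -0.386, -0.0]
ft_force: [-9.8, -29.7, -0.2]
width: 13.6
```

```bash
python3 -c "
from station import env
o=env.get_obs();print(o['clock'],o['eef_pos'],o['ft_force'],o['width']);print(env.hand_in())"
```

```text
27.3333 [ 431.48158291 -105.35284641  167.90491738] [ -9.8200759  -29.675378    -0.16360652] 13.594046910781884
the job is handed in; nothing more can be done
None
```

I handed the job in at 27.3 s, still gripping the gate arm at its stop. I could not see the fourth mount at the end.

- **Pour:** I tipped the tray to about 48° over the hopper. The check picture showed all four mounts behind the shut gate and the tray empty.
- **Tray:** I set it down where it had stood and released it. Two later pictures show it upright and empty.
- **Gate:** I gripped the post and swung it until the force jumped to about 40 N and it stopped moving, then eased off. At hand-in the wrist force was a steady 31 N or so, with the fingers on the post at 13.6 mm.
- **Mounts:** Pixel positions put three mounts on the bin floor, with two cameras agreeing on each. No dark blob was left on the chute in any camera. I infer that the fourth is in the bin under the chute's end, the only spot hidden from all cameras.
- **Measurements that disagreed:** The hopper position from the top and wrist cameras differed by about 8 mm. I moved the pouring point a few millimetres to allow for it. For the gate post the two agreed within about 1 mm.
- **Bystanders:** I did not measure them again at the end. None looked moved in the pictures, and I felt no unexpected contact.

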